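# Angle a batten past the post into its jig and turn the button over it

## Task

Load the loose wooden batten into the jig by pushing it along the board with the fingertips, never lifting it: slip its right end in behind the steel post, then swing the left end in, until it lies between the two end blocks with its long side flat against the aluminium fence. Then push the wooden turn button round over the batten's left end until it meets its stop pin. Leave the wedge, the marker and everything else where they lie, and finish with the hand clear.

Things in the scene. Friction and masses are not known exactly. Their poses are not given: they have to be found in the camera images.
- batten: Loose planed pine batten, 300 mm long, 45 mm wide, 28 mm high, 0.13 to 0.27 kg, with two dark screw holes in its top. It lies flat on the jig's board, in front of the bay and rather to its left. Origin: centre of its underside; y along its length (+y is its left end as seen from the robot), x across its width, z up.
- jig: Jig fixed to the worktop, open towards the robot: a plywood board 12 mm thick with a dark brown face, carrying a fence, two end blocks and a post. Origin: on the worktop (board's underside), on the bay's middle line; x points from the robot into the bay, y left along the fence, z up. The board spans x -130 to 132, y -200 to 260 mm; the batten slides on its top, at z = 12 mm.
- fence (a point): Point on the front face of the aluminium fence that closes the back of the bay, half way along it, at board level; jig frame x = 90, y = 0, z = 12 mm. The fence runs along the jig's y from -183 to 183 mm and stands 30 mm above the board. Axes as the jig's.
- right_block (a point): Inner front corner, at board level, of the right hardwood end block: jig frame x = 65, y = -155 mm. The block reaches 25 mm back to the fence, 28 mm outward (to y = -183) and 30 mm up.
- left_block (a point): Inner front corner, at board level, of the left hardwood end block: jig frame x = 50, y = 155 mm. The block reaches 40 mm back to the fence, 28 mm outward (to y = 183) and 30 mm up. Between the blocks the bay is 310 mm long, for the 300 mm batten.
- post (a point): Foot of the round steel post, on its axis, at board level: jig frame x = 21, y = -110 mm. 20 mm diameter, 50 mm high, on a 33 mm collar 1 mm thick. It stands before the right part of the bay's mouth; the 59 mm between it and the fence is the way in for the batten's right end, and 14 mm stay free between it and the batten at home.
- bay (a point): Where the batten's origin belongs: jig frame x = 67.5, y = 0 (5 mm play either way), z = 12 mm, the batten's y axis along the jig's y.
- turn_button (a joint): Angle of the wooden turn button on top of the left end block, in rad. 0: it points straight back, away from the robot, across the fence; positive: turned clockwise as seen from above, towards the bay; at 1.57 it points right, over the batten's left end; stop at 1.6 (brass pin, 5 mm diameter, standing 12 mm high on the block just in front of the pivot). It starts between -0.2 and 0.3, moves at about 0.03 N m (0.6 N at 50 mm) and stays where it is left.
- button_pivot (a point): Screw the button turns on, at mid thickness of the button: jig frame x = 69, y = 169, z = 49.5 mm. The button is a bar 22 mm wide and 12 mm thick (z 43.5 to 55.5) with round ends of 11 mm radius, reaching from 11 mm behind the screw to 63 mm beyond it, with 3.5 mm of air over the batten.
- button_tip (a point): Free tip of the button, 63 mm from the screw, at mid thickness.
- wedge: Loose small wooden wedge, 85 x 22 x up to 15 mm, lying on the front right of the board. To be left alone. Origin: centre of its underside.
- marker: Loose felt marker, 140 x 16 x 18 mm, lying on the front right of the board, pointing away from the robot. To be left alone. Origin: centre of its underside.
- mallet: Loose rubber mallet with a wooden handle, 269 mm long, head 70 x 48 mm, on the worktop to the left of the board. To be left alone. Origin: centre of its underside.
- brush: Loose flat paint brush, 214 x 42 x 22 mm, on the worktop to the left of the board. To be left alone. Origin: centre of its underside.
- toner: Loose small dropper bottle, 42 mm diameter, 118 mm tall, standing on the worktop to the right of the board. To be left alone. Origin: centre of its underside.

How it is judged:
By the outcome, as a careful person would: the job done as asked, in the order asked, and still so for the second after the job is handed in, with the robot touching nothing.
It also fails if it takes over 72 s, if anything falls off the work surface, if the arm or the gripper's body presses on something with over 40 N, if the wrist force passes 120 N, or if a joint passes its speed limit or range.

## Robot

A 7-joint arm with a two-finger parallel gripper is mounted at the origin on a cart in front of the work surface, level with it; the furniture and walls round the work are solid. World frame = base frame: x ahead of the robot, y to its left, z up, the work surface at z = 0. Lengths are in m, angles in rad, forces in N, time in s.
With the tool pointing down it reaches from about 0.4 to 0.9 m from the base axis. Payload 5.5 kg.
Tool frame: the origin (TCP) lies on the centre line of the jaws, within the pads' length; the fingertips stand 14 mm ahead of it and the grasp point (between the pads) lies 5 mm behind it (arm.tip_reach is the distance from the TCP to the fingertips, in m); z points along the fingers, x is the direction in which the jaws open and shut, and the axes are right-handed (so a half turn about z gives the same grasp; the last joint's range is limited). The gripper opens to 92 mm and grips with 3 to 60 N. Pads are 19 mm wide; open, the fingers measure 130 mm over their backs; the gripper's body (75 mm by 190 mm) begins 47 mm behind the grasp point.
Start: joints at [1.561, 0.501, -0.427, 1.55, 0.221, 1.138, -0.21], TCP at [0.175, -0.626, 0.215] pointing down, gripper open.
Joint ranges: [-2.88, 2.88], [-0.31, 2.03], [-1.54, 1.56], [0.2, 2.42], [-1.41, 4.55], [0.19, 2.02], [-2.57, 2.57]. Speed limits (rad/s): [2.57, 2.57, 3.14, 3.14, 3.14, 3.14, 3.14].

## Interface

Orientations are given as a unit quaternion [x, y, z, w].
In Python, from bench import arm, solve_ik, vision, workorder, telemetry gives the robot as it stands. Calls block until the motion is done:
- arm.move_to(position, orientation): joint-space move of the TCP to a pose.
- arm.move_straight(position, orientation=None, velocity=0.15, until_force=None): straight line of the TCP; orientation=None keeps the orientation; velocity is the mean speed in m/s. With until_force (N) it stops when the force on the tool has changed by that much, and returns True; else False.
- arm.set_joints(angles): joint-space move.
- arm.set_gripper(opening, f_grip=None): finger opening in m; f_grip is the grip in N (None keeps the last); returns when the fingers have stopped.
- arm.dwell(seconds).
- solve_ik(position, orientation): joint angles nearest the present ones, or None.
- vision.camera(name): name is "side" or "top" or "wrist"; returns a dict with "color" (384x512x3 uint8, red, green, blue), "camera_matrix" (3x3 intrinsics, pixels), "D" ([k1, k2, p1, p2, k3] as OpenCV has them; the pictures are not rectified), "view" (4x4, takes a point from world to camera coordinates). Camera axes: x right, y down, z forward; pixel columns grow to the right and rows downward; lengths in m; the calibration is good to about 2 mm. A picture is of the moment at which its call begins. There is no depth.
A pose or a line that the arm cannot do raises arm.IKError and nothing moves.
- workorder.job_done(): hands the job in, once; it reports no verdict.
Trained networks look in the newest picture that a camera, given by its name, has taken for a name from the list of things; names that differ only in an ending like _2 or _b are one class to them, and where a whole thing is asked for, a point or a joint stands for the part that bears it (a point fixed in the world has none). Each returns a list of dicts, best first, with "confidence" (0 to 1); they miss things now and then, are a little off and sometimes report something else, mostly with a low value. They report only what shows in the picture. A call takes as long as a camera call.
- vision.recognise(query, camera): "centre" ([column, row] in pixels, amid what is visible of it).
Readings, each from a call of its own:
- telemetry.get_clock(): time.
- telemetry.get_joints(): joint angles.
- telemetry.get_dq(): joint speeds.
- telemetry.get_joint_torque(): joint torques, N m.
- telemetry.get_tool_pos(): TCP position.
- telemetry.get_orientation(): TCP orientation.
- telemetry.get_ft_force(): force on the tool from outside, world axes, zero at the start.
- telemetry.get_ft_torque(): the same for the moment, N m.
- telemetry.get_grip_width(): finger opening in m.
Only numpy, scipy, OpenCV 4.12 (cv2) and the standard library are available. Lean on these libraries where they do the work, as an engineer would, in place of code of your own. Each camera call takes 0.05 s, during which the arm holds its last target.

## Working session

There is one attempt and no reset: what is moved stays moved. The work goes in short steps, each a Python script; the robot and the scene stay as the last script left them, time stands still between calls to the robot, and variables do not carry over. Pictures are saved under pics/ and viewed, and the job is handed in when it is done.

```bash
ls; mkdir -p pics
python3 - <<'E'
from bench import arm, vision, telemetry
import cv2
print(telemetry.get_clock())
for n in ("top","side","wrist"):
    c=vision.camera(n); cv2.imwrite(f"pics/{n}0.png",c["color"][:,:,::-1]); print(n,c["camera_matrix"],c["D"],c["view"])
    for q in ("batten","jig","post","turn_button","wedge","marker","left_block","right_block","button_pivot","fence"):
        try: print(q,[(d["centre"],round(d["confidence"],2)) for d in vision.recognise(q,n)][:2])
        except Exception as e: print(q,e)
print(telemetry.get_clock())
E
```

```text
pics
0.0
top [[363.00759836   0.         252.19124492]
 [  0.         363.00759836 198.21003457]
 [  0.           0.           1.        ]] [-0.11533442  0.          0.          0.          0.        ] [[-0.02547614 -0.99966471  0.00462991  0.07087929]
 [-0.98894234  0.02452549 -0.14625849  0.50657848]
 [ 0.1460959  -0.00830482 -0.98923557  1.1323066 ]
 [ 0.          0.          0.          1.        ]]
batten [([269.1, 209.0], 0.8)]
jig [([285.1, 200.2], 0.91)]
post [([282.0, 197.5], 0.97)]
turn_button [([247.7, 170.0], 0.44)]
wedge [([347.0, 231.0], 0.65)]
marker [([332.8, 221.3], 0.63), ([285.2, 195.8], 0.42)]
left_block [([107.2, 240.6], 0.73), ([286.5, 198.9], 0.67)]
right_block [([288.4, 192.8], 0.92)]
button_pivot [([249.1, 168.2], 0.72)]
fence [([287.1, 195.3], 0.81)]
side [[498.55533183   0.         258.84704634]
 [  0.         498.55533183 194.13426502]
 [  0.           0.           1.        ]] [-0.18520102  0.          0.          0.          0.        ] [[ 0.87967483 -0.47549937  0.00851712 -0.39945959]
 [-0.22202758 -0.42645729 -0.87683404  0.19574527]
 [ 0.42056622  0.
[... 258 characters left out ...]
1.7], 0.87)]
right_block [([255.8, 223.9], 0.65)]
button_pivot [([192.8, 161.5], 0.48)]
fence [([259.7, 222.9], 0.62)]
wrist [[294.3120216    0.         249.57445677]
 [  0.         294.3120216  187.01229079]
 [  0.           0.           1.        ]] [-0.05410156  0.          0.          0.          0.        ] [[ 2.69671729e-01 -9.62952134e-01  5.87686593e-04 -6.49821780e-01]
 [-9.21697227e-01 -2.57941604e-01  2.89724613e-01 -3.68560269e-02]
 [-2.78839345e-01 -7.86722064e-02 -9.57109870e-01  3.89990149e-01]
 [ 0.00000000e+00  0.00000000e+00  0.00000000e+00  1.00000000e+00]]
batten []
jig []
post []
turn_button []
wedge []
marker []
left_block []
right_block []
button_pivot []
fence []
1.65
```

View pics/top0.png

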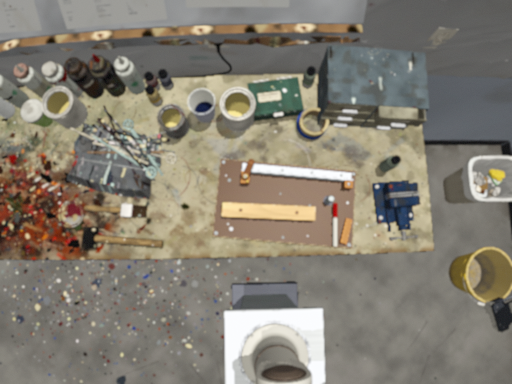

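View pics/side0.png

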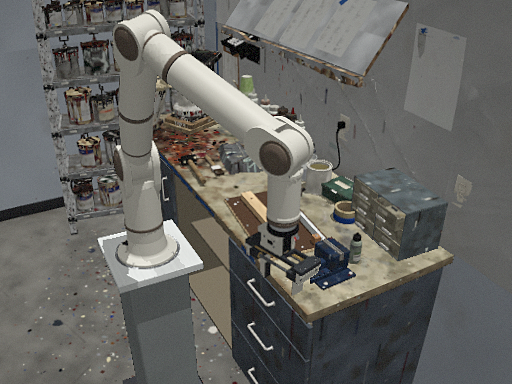

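Run:
```python
import cv2
a=cv2.imread("pics/top0.png")[120:270,180:380]
cv2.imwrite("pics/top0z.png",cv2.resize(a,(800,600),interpolation=cv2.INTER_CUBIC))
a=cv2.imread("pics/side0.png")[130:290,150:363]
cv2.imwrite("pics/side0z.png",cv2.resize(a,(800,600),interpolation=cv2.INTER_CUBIC))
```

```text
(no output)
```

View pics/top0z.png

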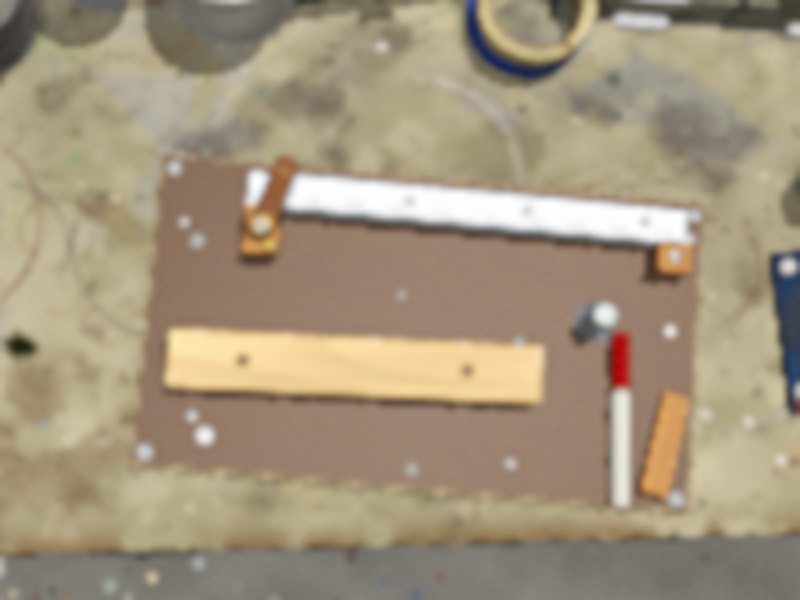

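View pics/side0z.png

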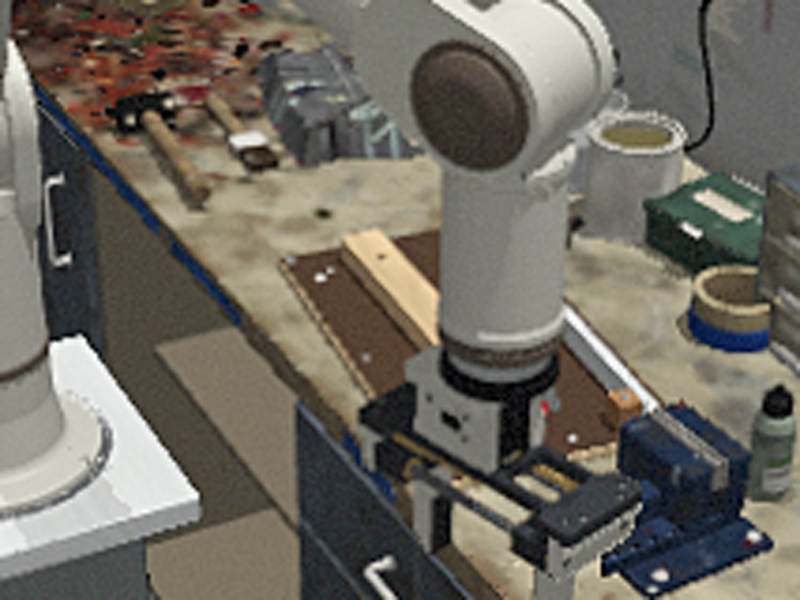

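The top picture shows the board's zoomed corners near (165,155), (700,205), (690,510) and (137,465). The batten runs from (165,358) to (543,375), the post top is near (604,315), and the button pivot is near (262,224). Next I'll fit the poses to these points.

```bash
cat > h.py <<'E'
import numpy as np, cv2
from scipy.optimize import least_squares
def proj(c,P):
    V=np.array(c["view"]); r,_=cv2.Rodrigues(V[:3,:3])
    return cv2.projectPoints(np.asarray(P,float).reshape(-1,1,3),r,V[:3,3],np.array(c["camera_matrix"]),np.array(c["D"]))[0][:,0]
def w(p,P):
    P=np.asarray(P,float); c,s=np.cos(p[2]),np.sin(p[2])
    return np.c_[p[0]+c*P[:,0]-s*P[:,1],p[1]+s*P[:,0]+c*P[:,1],P[:,2]]
def fit(c,P,uv,x0):
    r=least_squares(lambda p:(proj(c,w(p,P))-uv).ravel(),x0,loss='soft_l1')
    return r.x,(proj(c,w(r.x,P))-uv)
BC=np.array([[22.5,150,40],[22.5,-150,40],[-22.5,-150,40],[-22.5,150,40]])/1e3
JP=np.array([[132,260,12],[132,-200,12],[-130,-200,12],[-130,260,12],[21,-110,62],[69,169,56]])/1e3
def draw(c,jig,bat,crop,sc,fn):
    im=c["color"][:,:,::-1].copy()
    x0,y0,x1,y1=crop; im=cv2.resize(im[y0:y1,x0:x1],None,fx=sc,fy=sc,interpolation=cv2.INTER_CUBIC)
    def pl(P,col,cl=True):
        q=((proj(c,P)-[x0,y0]+.5)*sc-.5).round().astype(int); cv2.polylines(im,[q.reshape(-1,1,2)],cl,col,1)
    m=lambda L:w(jig,np.array(L)/1e3)
    pl(m([[132,260,12],[132,-200,12],[-130,-200,12],[-130,260,12]]),(0,255,255))
    pl(m([[90,183,42],[90,-183,42]]),(255,0,0))
    pl(m([[65,-155,42],[90,-155,42],[90,-183,42],[65,-183,42]]),(0,255,0))
    pl(m([[50,155,42],[90,155,42],[90,183,42],[50,183,42]]),(0,255,0))
    a=np.linspace(0,6.28,24)
    pl(m(np.c_[21+10*np.cos(a),-110+10*np.sin(a),62+0*a]),(255,0,255))
    pl(m(np.c_[21+10*np.cos(a),-110+10*np.sin(a),13+0*a]),(255,0,255))
    if bat is not None: pl(w(bat,BC),(0,0,255))
    cv2.imwrite(fn,im)
E
python3 - <<'E'
from h import *
from bench import vision,telemetry
c=vision.camera("top")
z=np.array([[165,155],[700,205],[690,510],[137,465],[604,315],[262,224]],float)
uv=(z+.5)/4-.5+[180,120]
j,r=fit(c,JP,uv,[.6,0,0]); print(j,r.round(2))
zb=np.array([[168,327],[545,346],[542,405],[165,387]],float)
b,r=fit(c,BC,(zb+.5)/4-.5+[180,120],[.5,0,0]); print(b,r.round(2))
np.save("j.npy",j);np.save("b.npy",b)
draw(c,j,b,(180,120,380,270),4,"pics/ov1.png")
cb,sb=np.cos(j[2]),np.sin(j[2]); d=b[:2]-j[:2]
print("batten in jig",cb*d[0]+sb*d[1],-sb*d[0]+cb*d[1],b[2]-j[2])
E
```

```text
[ 0.49052543 -0.08095953 -0.11286789] [[-0.93 -0.42]
 [ 1.48 -0.84]
 [ 0.28  1.07]
 [-2.01  0.27]
 [ 0.67 -0.39]
 [-0.05  0.27]]
[ 0.46446707  0.0072486  -0.07473672] [[ 0.43  0.55]
 [-0.6   0.4 ]
 [-0.2  -0.41]
 [ 0.33 -0.5 ]]
batten in jig -0.03582729085933468 0.08471197419320503 0.038131171015633014
```

View pics/ov1.png

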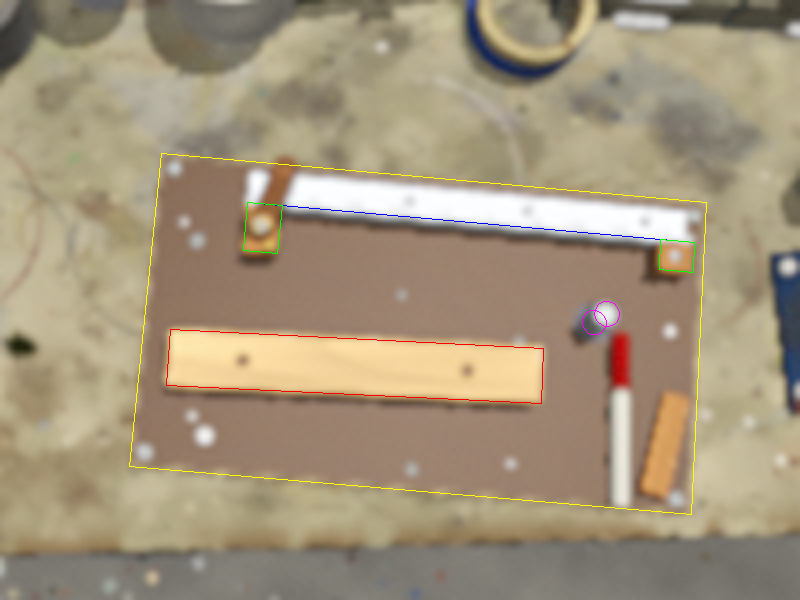

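```bash
cat >> h.py <<'E'
from scipy.spatial.transform import Rotation as R
def quat(a):
    """tool down, jaw axis (tool x) at world angle a"""
    x=np.array([np.cos(a),np.sin(a),0]);z=np.array([0,0,-1.]);y=np.cross(z,x)
    return R.from_matrix(np.c_[x,y,z]).as_quat()
E
python3 - <<'E'
from h import *
from bench import arm,vision,telemetry,solve_ik
c=vision.camera("wrist");V=np.array(c["view"]);C=-V[:3,:3].T@V[:3,3]
p=np.array(telemetry.get_tool_pos());M=R.from_quat(telemetry.get_orientation()).as_matrix()
print("tool axes",M.round(2),"cam in tool",M.T@(C-p),"fwd in tool",M.T@V[2,:3])
j=np.load("j.npy")
for a in (j[2]+np.pi/2,j[2]-np.pi/2,j[2],j[2]+np.pi):
  for X in ([.47,-.05,.32],[.42,-.05,.32],[.46,.0,.032],[.47,.18,.032],[.42,.08,.032]):
    q=solve_ik(X,quat(a)); print(round(a,2),X,None if q is None else np.round(q,2))
E
```

```text
tool axes [[ 0.27 -0.96  0.  ]
 [-0.96 -0.27  0.  ]
 [-0.   -0.   -1.  ]] cam in tool [-0.00041434 -0.07783955 -0.16939983] fwd in tool [6.26059625e-04 2.89766424e-01 9.57097188e-01]
1.46 [0.47, -0.05, 0.32] [ 1.28  0.31 -1.45  1.82  0.32  1.29  1.2 ]
1.46 [0.42, -0.05, 0.32] [ 1.41 -0.05 -1.3   1.92 -0.05  1.23  1.59]
1.46 [0.46, 0.0, 0.032] [ 0.56  0.54 -0.74  2.14  0.59  0.68  0.87]
1.46 [0.47, 0.18, 0.032] [ 0.38  0.75 -1.03  2.03  0.87  0.88  0.31]
1.46 [0.42, 0.08, 0.032] [ 0.69  0.73 -1.16  2.2   0.94  0.86  0.37]
-1.68 [0.47, -0.05, 0.32] [ 1.12  0.17 -1.17  1.83  0.17  1.25 -1.79]
-1.68 [0.42, -0.05, 0.32] [ 1.29 -0.04 -1.18  1.92 -0.04  1.23 -1.57]
-1.68 [0.46, 0.0, 0.032] [ 0.54  0.54 -0.72  2.14  0.57  0.67 -2.25]
-1.68 [0.47, 0.18, 0.032] [ 0.1   0.57 -0.64  2.04  0.53  0.7  -2.56]
-1.68 [0.42, 0.08, 0.032] [ 0.4   0.5  -0.76  2.21  0.6   0.64 -2.48]
-0.11 [0.47, -0.05, 0.32] [ 1.27  0.3  -1.43  1.82  0.3   1.29 -0.35]
-0.11 [0.42, -0.05, 0.32] [ 1.66 -0.15 -1.46  1.92 -0.15  1.24  0.15]
-0.11 [0.46, 0.0, 0.032] [ 0.54  0.54 -0.72  2.14  0.57  0.67 -0.68]
-0.11 [0.47, 0.18, 0.032] [ 0.4   0.78 -1.06  2.03  0.9   0.9  -1.28]
-0.11 [0.42, 0.08, 0.032] [ 0.61  0.64 -1.04  2.2   0.84  0.77 -1.11]
3.03 [0.47, -0.05, 0.32] None
3.03 [0.42, -0.05, 0.32] None
3.03 [0.46, 0.0, 0.032] [ 0.93  0.93 -1.31  2.13  1.1   1.05  2.05]
3.03 [0.47, 0.18, 0.032] [ 0.52  0.99 -1.31  2.03  1.12  1.12  1.71]
3.03 [0.42, 0.08, 0.032] [ 0.77  0.87 -1.3   2.2   1.08  1.    1.84]
```

Run:
```python
from h import *
from bench import arm,vision,telemetry
arm.move_to([.43,-.07,.28],quat(np.load("j.npy")[2]+np.pi/2))
print(telemetry.get_clock())
c=vision.camera("wrist")
import pickle;pickle.dump(c,open("w1.pkl","wb"))
draw(c,np.load("j.npy"),np.load("b.npy"),(0,0,512,384),1.5,"pics/w1o.png")
im=c["color"][:,:,::-1]; cv2.imwrite("pics/w1.png",cv2.resize(im,None,fx=1.5,fy=1.5,interpolation=cv2.INTER_CUBIC))
```

```text
3.95
```

View pics/w1o.png

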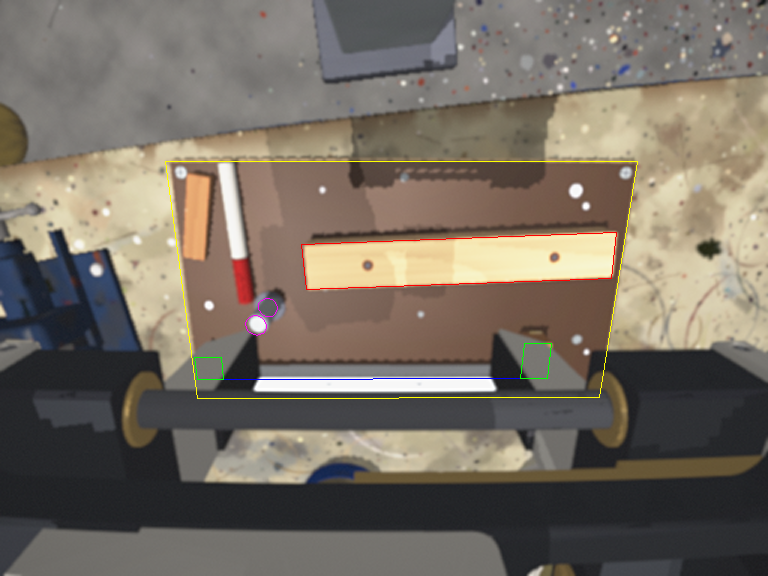

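View pics/w1.png

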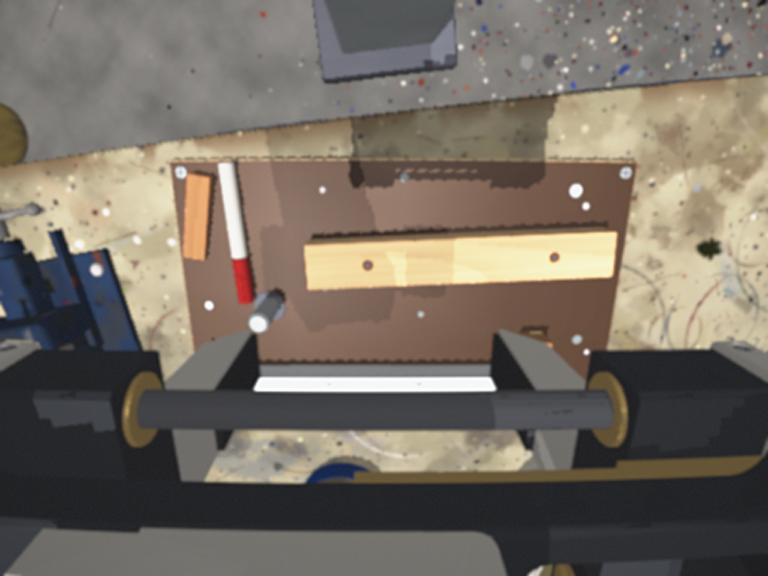

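Run:
```python
from h import *
import pickle
c=pickle.load(open("w1.pkl","rb"))
P=np.array([[-130,-200,12],[-130,260,12],[21,-110,62],[90,-99,42],[90,87,42]])/1e3
z=np.array([[172,163],[635,163],[259,325],[258,378],[494,378]],float)
uv=(z+.5)/1.5-.5
j,r=fit(c,P,uv,np.load("j.npy"));print(j,(r*1.5).round(1))
j2,r=fit(c,P[:3],uv[:3],np.load("j.npy"));print(j2,(r*1.5).round(1))
zb=np.array([[613,277],[307,290],[305,247],[616,231]],float)
b,r=fit(c,BC,(zb+.5)/1.5-.5,np.load("b.npy"));print(b,(r*1.5).round(1))
np.save("b.npy",b)
# fence points: only v counts
def res(p):
    e=proj(c,w(p,P))-uv; e[3:,0]=0; return e.ravel()
s=least_squares(res,j); print(s.x,(s.fun.reshape(-1,2)*1.5).round(1)); j=s.x; np.save("j.npy",j)
cb,sb=np.cos(j[2]),np.sin(j[2]); d=b[:2]-j[:2]
print("batten in jig",cb*d[0]+sb*d[1],-sb*d[0]+cb*d[1],b[2]-j[2])
draw(c,j,b,(100,90,450,290),2.2,"pics/w1p.png")
```

```text
[ 0.49151885 -0.07783592 -0.11562374] [[ -3.1  -2.3]
 [  5.2  -0.8]
 [ -0.1   0.5]
 [ 21.5   1.5]
 [-35.7   1.7]]
[ 0.49266368 -0.07809735 -0.11411886] [[-3.2 -0.8]
 [ 4.8 -0. ]
 [-0.   1.8]]
[ 0.46511039  0.0086603  -0.06527794] [[-0.2 -0.3]
 [ 0.4  1.1]
 [-2.  -0.9]
 [ 1.6  0.4]]
[ 0.49172602 -0.07844421 -0.11416056] [[-3.8 -1.7]
 [ 4.5 -0.9]
 [-0.6  0.9]
 [ 0.   1.8]
 [ 0.   1.8]]
batten in jig -0.03636470376539423 0.08350566604386746 0.04888262227766116
```

View pics/w1p.png

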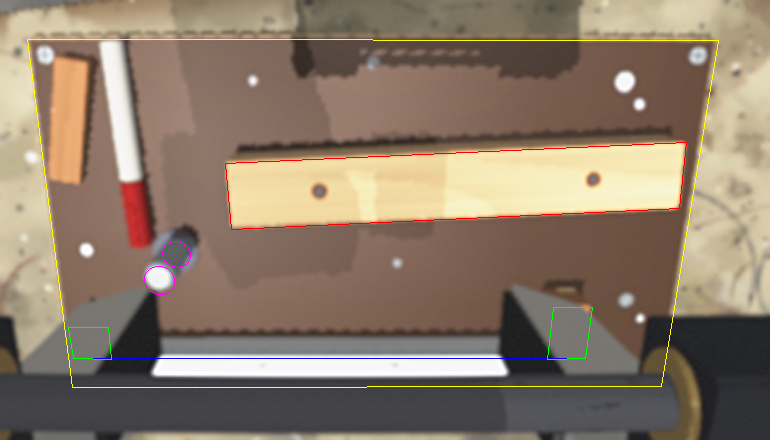

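```bash
cat >> h.py <<'E'
def rel(j,p):  # pose p(in frame j)->world
    c,s=np.cos(j[2]),np.sin(j[2]); return np.array([j[0]+c*p[0]-s*p[1],j[1]+s*p[0]+c*p[1],j[2]+p[2]])
def inv(j,p):
    c,s=np.cos(j[2]),np.sin(j[2]);d=np.array(p[:2])-j[:2];return np.array([c*d[0]+s*d[1],-s*d[0]+c*d[1],p[2]-j[2]])
E
cat > A.py <<'E'
from h import *
from bench import arm,vision,telemetry,solve_ik
j=np.load("j.npy");b=np.load("b.npy")
Z=.032
def tcp(bp,x,y,z=Z):
    p=rel(bp,[x,y,0]); return [p[0],p[1],z],quat(p[2]+np.pi/2)
T=rel(j,[.0215,.080,.19])
for a in (tcp(b,-.062,-.01),tcp(T,-.0325,-.01)): print(a[0],solve_ik(*a) is not None)
arm.move_to(*tcp(b,-.060,-.01,.10))
arm.move_straight(tcp(b,-.060,-.01)[0],velocity=.12)
print(telemetry.get_clock(),telemetry.get_tool_pos(),telemetry.get_ft_force())
hit=arm.move_straight(tcp(b,-.024,-.01)[0],velocity=.05,until_force=.5)
p=np.array(telemetry.get_tool_pos());print(hit,inv(b,[p[0],p[1],0]),telemetry.get_ft_force())
E
python3 A.py
```

```text
[np.float64(0.4025901207987679), np.float64(0.0027259566875361078), 0.032] True
[np.float64(0.4905501810230212), np.float64(-0.013847750183243055), 0.032] True
5.5167 [0.40561281 0.00227807 0.03279766] [ 0.58637698  0.43052612 -0.77306065]
True [-0.05860708 -0.01026255  0.06527794] [ 0.56399561 -0.78400229  0.66666567]
```

```bash
cat > A2.py <<'E'
from h import *
from bench import arm,vision,telemetry,solve_ik
j=np.load("j.npy");b=np.load("b.npy")
Z=.032
def tcp(bp,x,y,z=Z):
    p=rel(bp,[x,y,0]); return [p[0],p[1],z],quat(p[2]+np.pi/2)
T=rel(j,[.0215,.080,.19])
arm.move_straight(*tcp(b,-.036,-.01),velocity=.1)
arm.move_straight(*tcp(T,-.0325,-.01),velocity=.06)
p=telemetry.get_tool_pos();print(p,telemetry.get_ft_force())
arm.move_straight(tcp(T,-.06,-.01)[0],velocity=.12)
P,q=tcp(T,-.13,-.06,.26)
arm.move_to(P,q)
c=vision.camera("wrist");print(telemetry.get_clock())
import pickle;pickle.dump(c,open("w2.pkl","wb"))
draw(c,j,T,(0,0,512,384),1.5,"pics/w2.png")
c=vision.camera("top");draw(c,j,T,(180,120,380,270),4,"pics/t2.png")
E
python3 A2.py
```

```text
[ 0.4900496  -0.01371113  0.0319338 ] [-0.12390853  0.57074899 -0.85522092]
8.7167
```

View pics/w2.png

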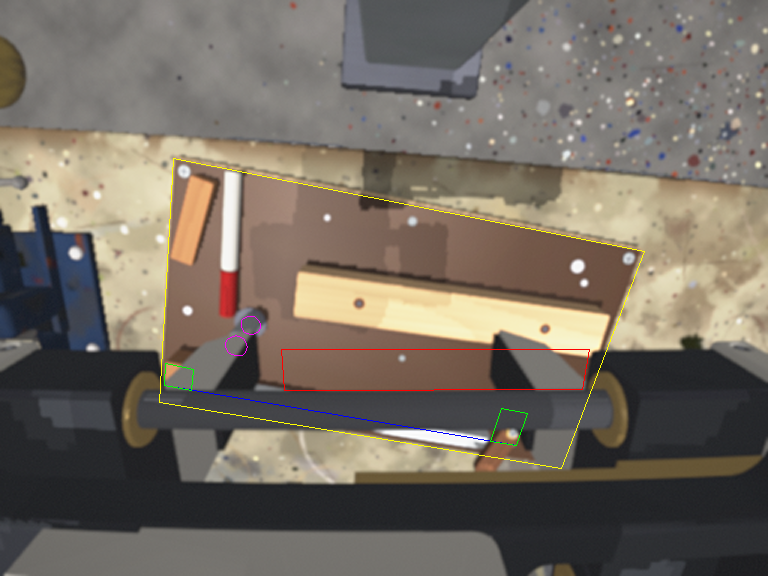

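View pics/t2.png

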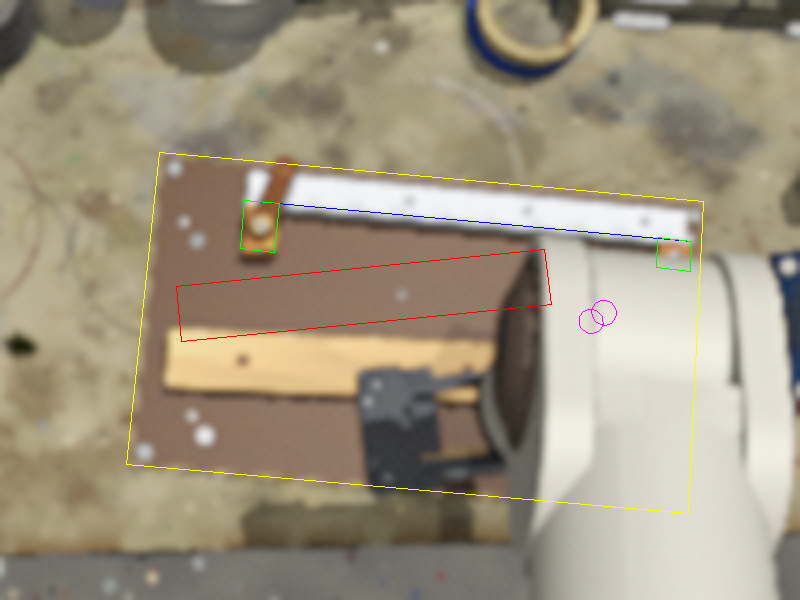

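Run:
```python
from h import *
from bench import arm,vision,telemetry,solve_ik
j=np.load("j.npy");b=np.load("b.npy")
print(arm.tip_reach,telemetry.get_grip_width(),telemetry.get_tool_pos(),telemetry.get_orientation())
def tcp(bp,x,y,z):
    p=rel(bp,[x,y,0]); return [p[0],p[1],z],quat(p[2]+np.pi/2)
arm.move_to(*tcp(b,-.06,-.01,.06))
arm.move_straight(tcp(b,-.060,-.01,.032)[0],velocity=.1)
print(telemetry.get_tool_pos(),telemetry.get_clock())
for n in("wrist","side"):
    c=vision.camera(n);draw(c,j,b,(0,0,512,384) if n=="wrist" else (150,120,363,280),1.5 if n=="wrist" else 3.75,f"pics/{n}3.png")
```

```text
0.014 0.0918563895958427 [ 0.39642904 -0.07074554  0.25815293] [ 0.67945677  0.73371286 -0.00126511 -0.00152953]
[0.40525388 0.00216287 0.03267713] 10.0583
```

View pics/wrist3.png

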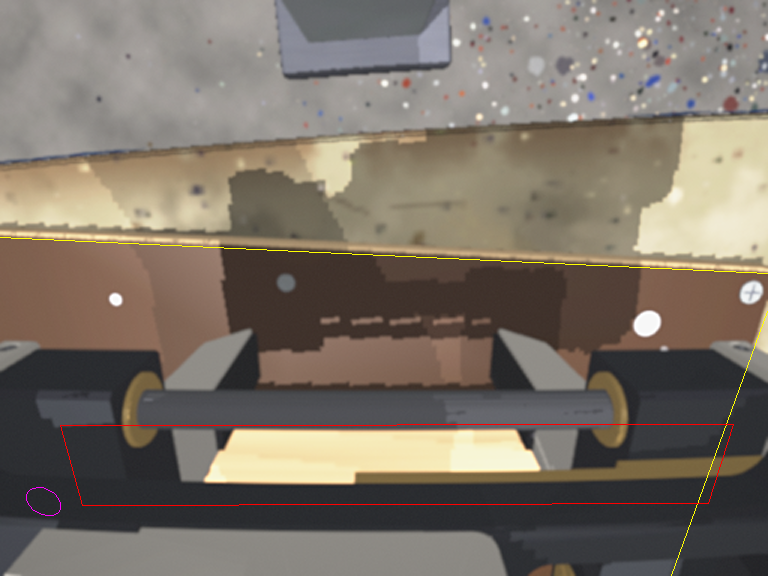

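View pics/side3.png

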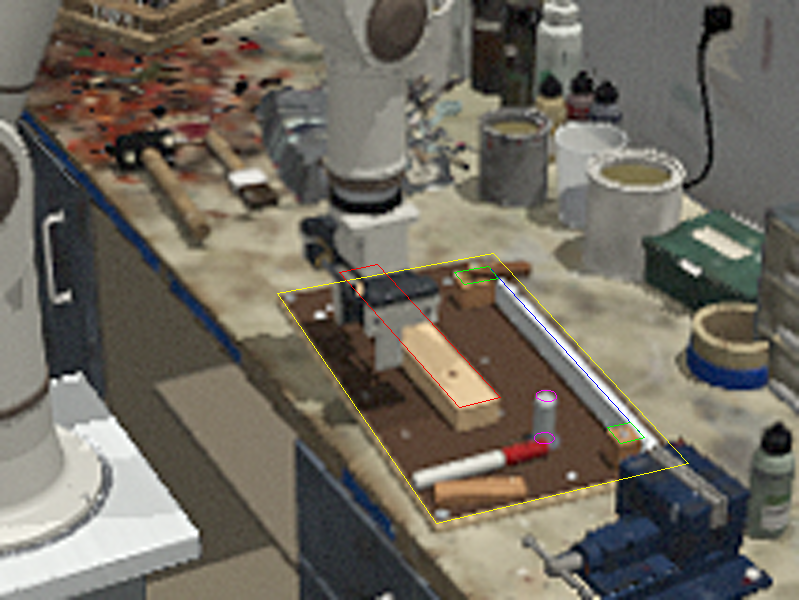

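Run:
```python
from h import *
from bench import arm,vision,telemetry,solve_ik
j=np.load("j.npy");b=np.load("b.npy")
def tcp(bp,x,y,z):
    p=rel(bp,[x,y,0]); return [p[0],p[1],z],quat(p[2]+np.pi/2)
arm.move_straight(tcp(b,-.020,-.01,.032)[0],velocity=.05)
print(telemetry.get_tool_pos(),telemetry.get_ft_force())
c=vision.camera("side")
t=rel(b,[-.02,-.01-.0555,0]);print((proj(c,[[t[0],t[1],.0185]])-[150,120]+.5)*3.75)
draw(c,j,b,(150,120,363,280),3.75,f"pics/side4.png")
print(telemetry.get_clock())
```

```text
[4.43983948e-01 2.17614005e-06 3.18369469e-02] [ 0.40625223 -0.43037167  0.05170576]
[[424.71179684 383.65576584]]
11.1583
```

View pics/side4.png

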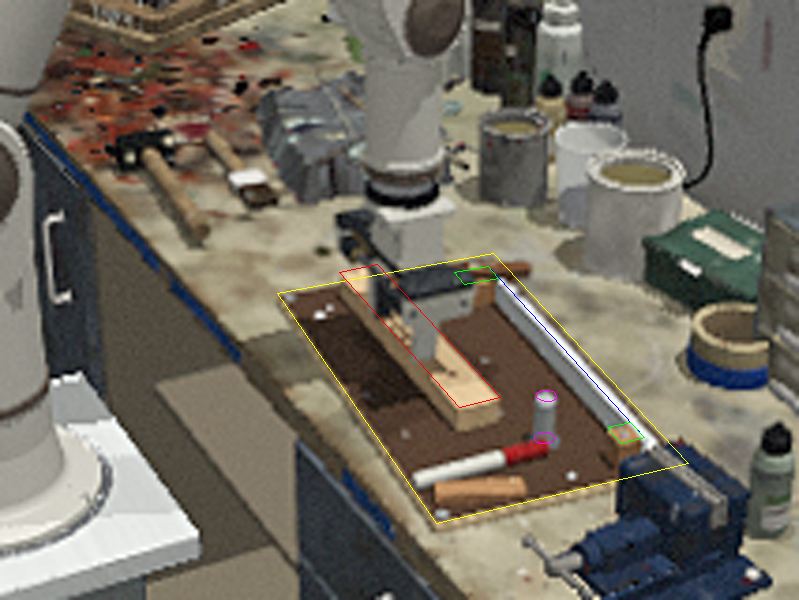

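The side picture shows the fingertip on top of the batten at (423,362). The model puts it at (425,384), so the tips are about 20 mm higher than the TCP reading implies. I'll touch the bare board to measure the offset.

Run:
```python
from h import *
from bench import arm,vision,telemetry,solve_ik
j=np.load("j.npy");b=np.load("b.npy")
def tcp(bp,x,y,z):
    p=rel(bp,[x,y,0]); return [p[0],p[1],z],quat(p[2]+np.pi/2)
arm.move_straight(tcp(b,-.060,-.01,.032)[0],velocity=.15)
arm.dwell(.1);print(telemetry.get_ft_force())
h=arm.move_straight(tcp(b,-.060,-.01,.0)[0],velocity=.03,until_force=4)
print(h,telemetry.get_tool_pos(),telemetry.get_ft_force(),telemetry.get_clock())
```

```text
[ 0.37793521  0.34363099 -0.75073031]
True [0.40430361 0.00265133 0.00048454] [-1.13235669  0.70986613  5.10310165] 12.675
```

```bash
sed -i 's/^Z=.032/Z=.007/' A2.py; sed -i 's/^arm.move_straight(\*tcp(b,-.036/arm.move_straight(tcp(b,-.060,-.01)[0],velocity=.1)\n&/; s/w2/w5/g; s/t2/t5/g' A2.py; cat A2.py; python3 A2.py
```

```text
from h import *
from bench import arm,vision,telemetry,solve_ik
j=np.load("j.npy");b=np.load("b.npy")
Z=.007
def tcp(bp,x,y,z=Z):
    p=rel(bp,[x,y,0]); return [p[0],p[1],z],quat(p[2]+np.pi/2)
T=rel(j,[.0215,.080,.19])
arm.move_straight(tcp(b,-.060,-.01)[0],velocity=.1)
arm.move_straight(*tcp(b,-.036,-.01),velocity=.1)
arm.move_straight(*tcp(T,-.0325,-.01),velocity=.06)
p=telemetry.get_tool_pos();print(p,telemetry.get_ft_force())
arm.move_straight(tcp(T,-.06,-.01)[0],velocity=.12)
P,q=tcp(T,-.13,-.06,.26)
arm.move_to(P,q)
c=vision.camera("wrist");print(telemetry.get_clock())
import pickle;pickle.dump(c,open("w5.pkl","wb"))
draw(c,j,T,(0,0,512,384),1.5,"pics/w5.png")
c=vision.camera("top");draw(c,j,T,(180,120,380,270),4,"pics/t5.png")
[ 0.49073072 -0.01380929  0.00707905] [ 0.51765471  0.12634555 -0.30506005]
16.0
```

View pics/w5.png

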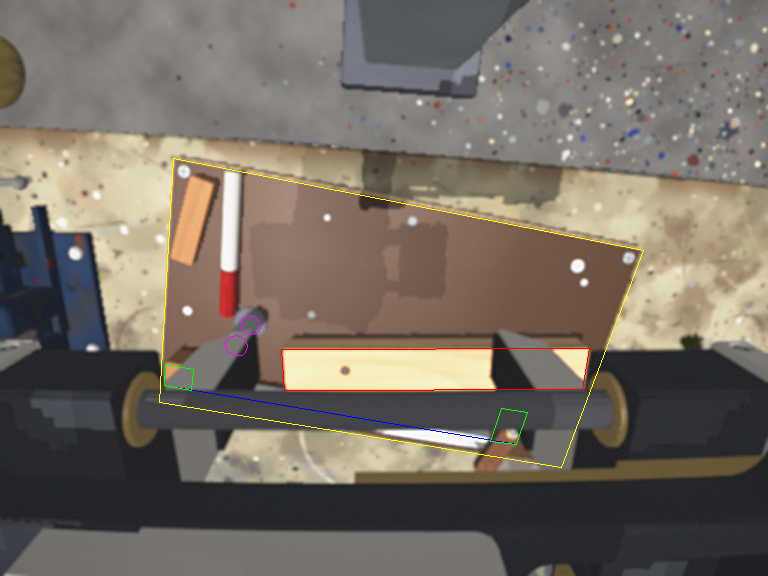

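View pics/t5.png

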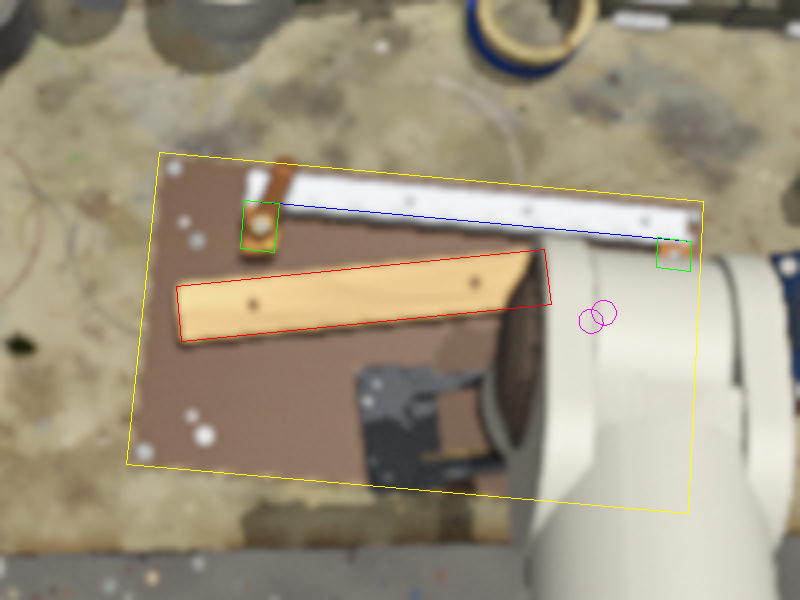

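```bash
cat > B.py <<'E'
from h import *
import sys
from bench import arm,vision,telemetry,solve_ik
j=np.load("j.npy");Z=.007
T=rel(j,[.0215,.080,.19]);T1=rel(j,[.0373,-.0034,.19])
def tcp(bp,x,y,z=Z):
    p=rel(bp,[x,y,0]); return [p[0],p[1],z],quat(p[2])
for a in (tcp(T,0,.19),tcp(T1,0,.16)): 
    q=solve_ik(*a);print(np.round(a[0],3),None if q is None else q.round(2))
if len(sys.argv)>1:
    arm.move_to(*tcp(T,0,.19,.09))
    arm.set_gripper(.012)
    arm.move_straight(tcp(T,0,.185)[0],velocity=.12)
    h=arm.move_straight(tcp(T1,0,.160)[0],velocity=.07,until_force=12)
    arm.dwell(.1)
    p=telemetry.get_tool_pos();print(h,inv(T1,[*p[:2],0]),telemetry.get_ft_force())
    arm.move_straight(tcp(T1,0,.185)[0],velocity=.12)
    arm.move_straight(tcp(T1,0,.185,.10)[0],velocity=.2)
    c=vision.camera("top");draw(c,j,T1,(180,120,380,270),4,"pics/t6.png")
    c=vision.camera("wrist");draw(c,j,T1,(0,0,512,384),1.5,"pics/w6.png")
    c=vision.camera("side");draw(c,j,T1,(150,120,363,280),3.75,f"pics/side6.png")
    print(telemetry.get_clock(),telemetry.get_grip_width())
E
python3 B.py && python3 B.py go
```

```text
[0.508 0.188 0.007] [-0.1   0.61 -0.38  1.96  0.36  0.64 -0.64]
[0.516 0.073 0.007] [ 0.07  0.57 -0.33  2.01  0.31  0.61 -0.39]
[0.508 0.188 0.007] [-0.1   0.61 -0.38  1.96  0.36  0.64 -0.64]
[0.516 0.073 0.007] [ 0.07  0.57 -0.33  2.01  0.31  0.61 -0.39]
False [ 7.57494704e-05  1.60680846e-01 -7.58394391e-02] [0.12807461 4.45566583 1.42451285]
23.1833 0.011786335718691284
```

View pics/w6.png

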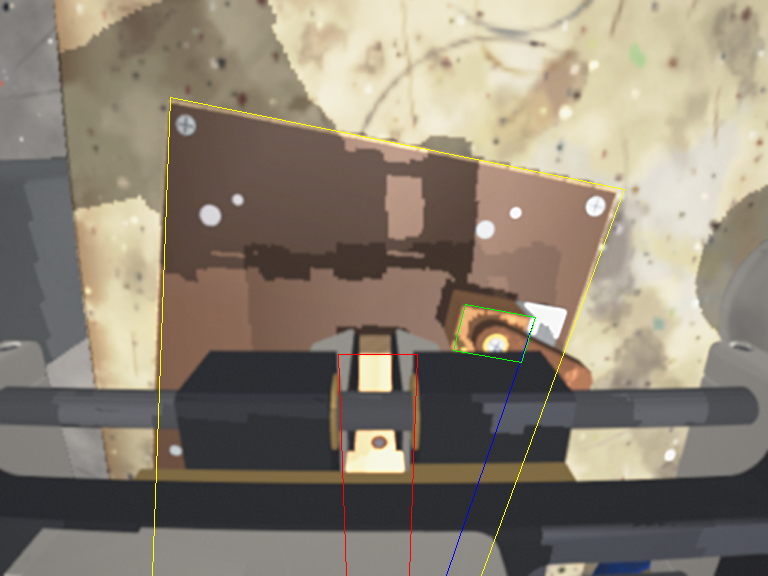

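View pics/t6.png

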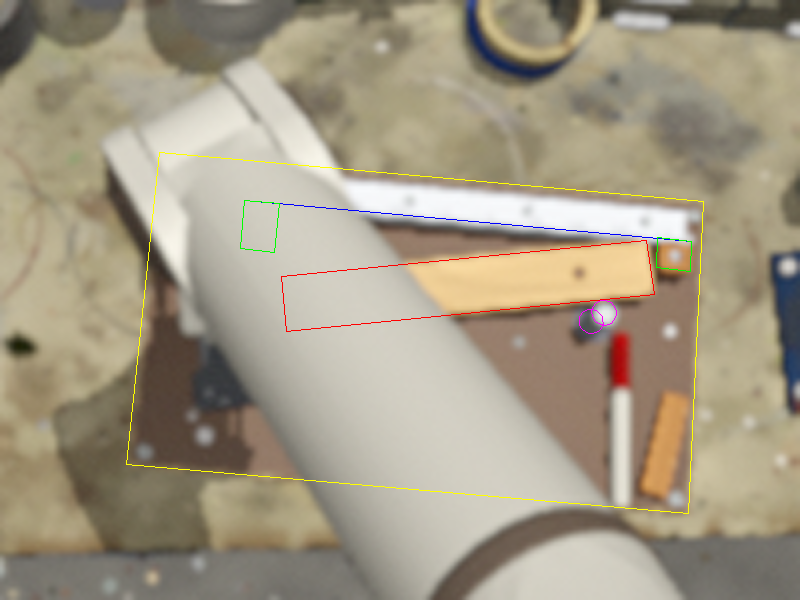

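View pics/side6.png

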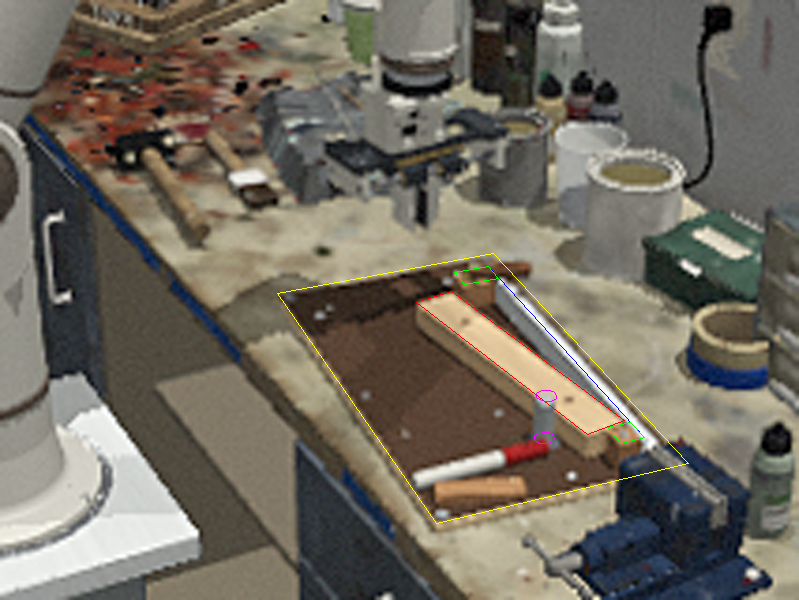

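Both overlays agree: the batten's right end is behind the post with clearance. The left side has only about 1.5–3 mm of play for the swing, so I'll nudge the batten another 2 mm to the right, stopping on force.

```bash
cat > C.py <<'E'
from h import *
from bench import arm,vision,telemetry,solve_ik
j=np.load("j.npy");Z=.007
T1=rel(j,[.0373,-.0034,.19])
def tcp(bp,x,y,z=Z,t=0):
    p=rel(bp,[x,y,0]); return [p[0],p[1],z],quat(p[2]+t)
arm.move_straight(tcp(T1,0,.175)[0],velocity=.2)
arm.dwell(.1);print(telemetry.get_ft_force())
h=arm.move_straight(tcp(T1,0,.1578)[0],velocity=.03,until_force=9)
p=telemetry.get_tool_pos();print(h,inv(T1,[*p[:2],0]),telemetry.get_ft_force())
arm.dwell(.1);p=telemetry.get_tool_pos();print(inv(T1,[*p[:2],0]),telemetry.get_ft_force())
arm.move_straight(tcp(T1,0,.19)[0],velocity=.15)
arm.move_straight(tcp(T1,0,.19,.08)[0],velocity=.25)
c=vision.camera("side");draw(c,j,T1,(150,120,363,280),3.75,f"pics/side7.png")
# go to front face
T2=rel(j,[.0373+.0004,-.0054,.19])
h2=np.pi/2
arm.move_to(*tcp(T2,-.055,.04,.09,h2))
arm.set_gripper(.09)
c=vision.camera("top");draw(c,j,T2,(180,120,380,270),4,"pics/t7.png")
c=vision.camera("wrist");draw(c,j,T2,(0,0,512,384),1.5,"pics/w7.png")
print(telemetry.get_clock())
E
python3 C.py
```

```text
[-0.71999553  0.3858577   0.26147594]
False [ 0.00072146  0.15912335 -0.07583944] [-0.01162102  5.67156593  2.41851752]
[ 0.00070366  0.15912059 -0.07583944] [-1.20760781  5.31379191  2.28203693]
28.475
```

View pics/t7.png

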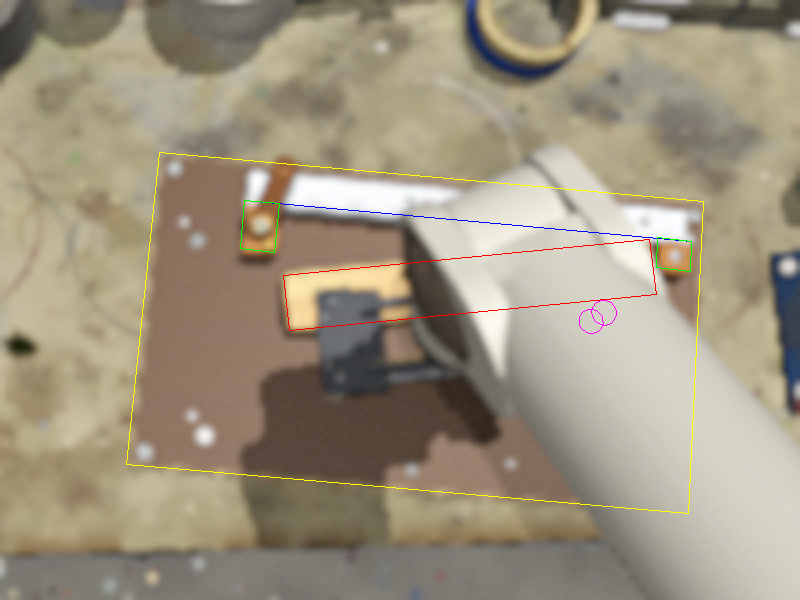

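View pics/side7.png

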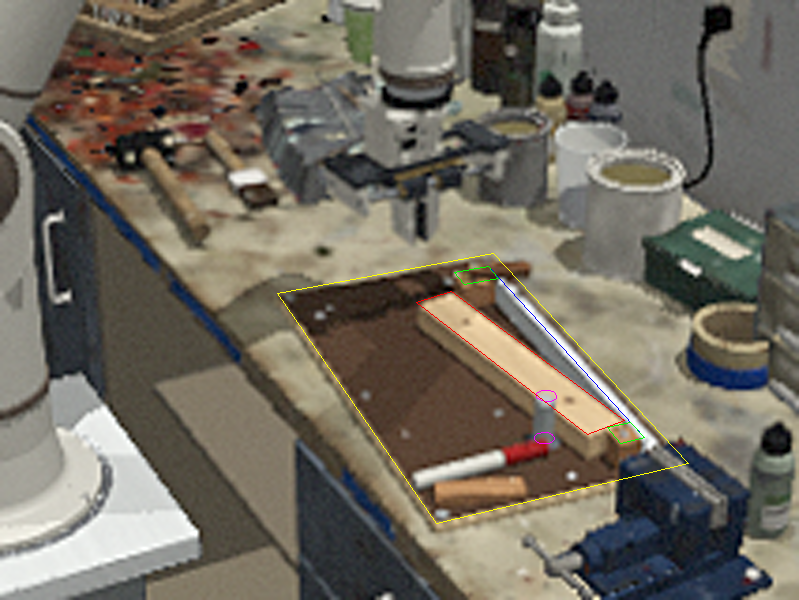

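View pics/w7.png

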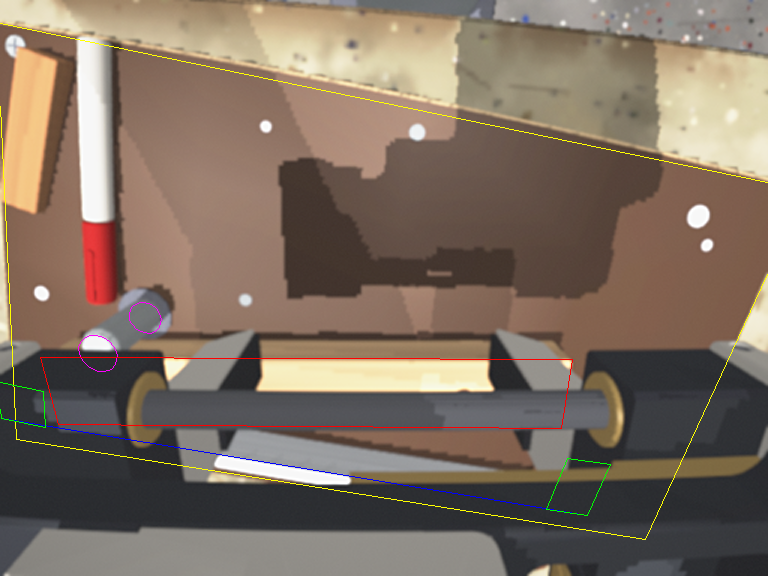

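```bash
cat > D.py <<'E'
from h import *
from bench import arm,vision,telemetry,solve_ik
j=np.load("j.npy");Z=.007
h2=np.pi/2
def tcp(bp,x,y,z=Z):
    p=rel(bp,[x,y,0]); return [p[0],p[1],z],quat(p[2]+h2)
def pose(th,cx,yr=-.1472):
    c,s=np.cos(th),np.sin(th); return rel(j,[cx-.0225*c-.15*s, yr-.0225*s+.15*c, th])
T2=pose(.19,.0875)
arm.move_straight(*tcp(T2,-.050,.04),velocity=.2)
arm.move_straight(*tcp(T2,-.034,.04),velocity=.1)
print(telemetry.get_ft_force(),telemetry.get_clock())
for th,cx in ((.14,.0875),(.09,.0875),(.045,.088),(.01,.0885),(0,.0895),(0,.096)):
    P,q=tcp(pose(th,cx),-.0325,.04)
    h=arm.move_straight(P,q,velocity=.05,until_force=14)
    p=telemetry.get_tool_pos();print(th,h,inv(j,[*p[:2],0])[:2].round(4),telemetry.get_ft_force().round(1) if hasattr(telemetry.get_ft_force(),'round') else telemetry.get_ft_force())
    if h: break
c=vision.camera("side");draw(c,j,pose(0,.09),(150,120,363,280),3.75,f"pics/side8.png")
c=vision.camera("top");draw(c,j,pose(0,.09),(180,120,380,270),4,"pics/t8.png")
print(telemetry.get_clock())
E
python3 D.py
```

```text
[ 0.06475931 -0.57842353  0.03042282] 29.35
0.14 False [0.0064 0.0333] [-0.2  0.7 -0.6]
0.09 False [0.0157 0.0372] [-0.6  0.7 -0.5]
0.045 False [0.0246 0.0402] [0.2 0.1 0.7]
0.01 False [0.0318 0.0423] [ 0.  -0.2 -1. ]
0 False [0.0329 0.0424] [-4.9 -0.5  3.4]
0 True [0.032  0.0423] [-0.3  0.  -0.2]
31.2667
```

View pics/side8.png

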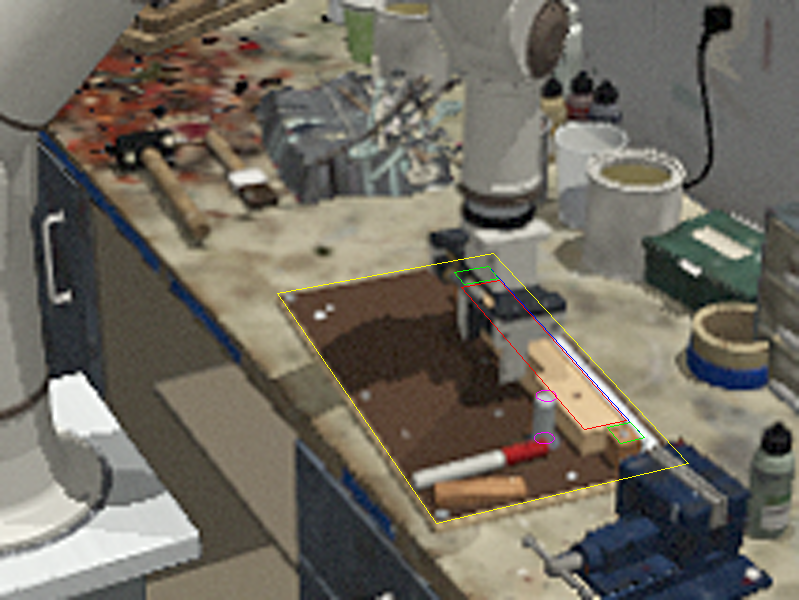

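View pics/t8.png

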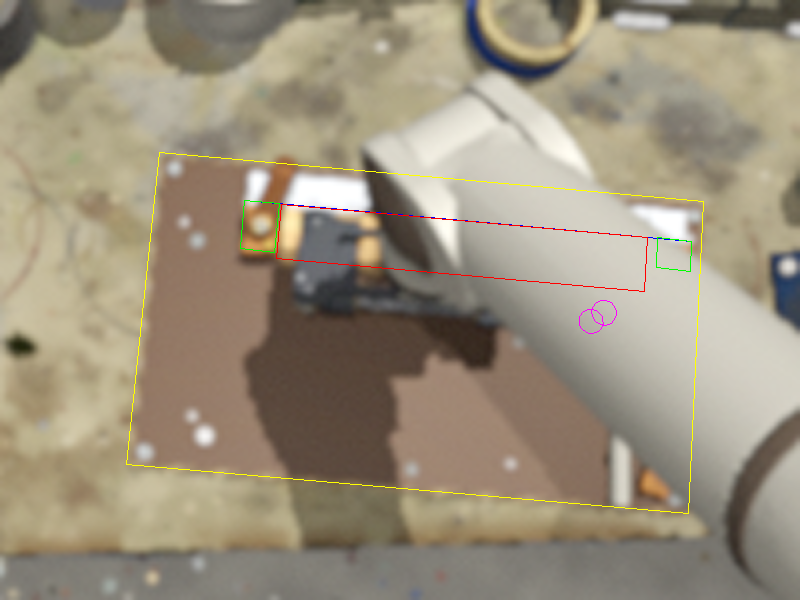

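The batten is in: contact with the fence came at jig x ≈ 33 mm, and both pictures show it in the bay. Next I'll back off and look at the seat and the button from behind.

```bash
cat > E.py <<'E'
from h import *
from bench import arm,vision,telemetry,solve_ik
import pickle
j=np.load("j.npy");q=quat(j[2]+np.pi/2)
p=rel(j,[.012,.043,0]);arm.move_straight([p[0],p[1],.007],velocity=.15)
arm.move_straight([p[0],p[1],.09],velocity=.3)
p=rel(j,[.175,.10,0])
arm.move_to([p[0],p[1],.17],q)
c=vision.camera("wrist");pickle.dump(c,open("w9.pkl","wb"))
H=rel(j,[.065,.002,0]);draw(c,j,H,(0,0,512,384),1.5,"pics/w9.png")
c=vision.camera("top");draw(c,j,H,(180,120,380,270),4,"pics/t9.png")
c=vision.camera("side");draw(c,j,H,(150,120,363,280),3.75,f"pics/side9.png")
print(telemetry.get_clock())
E
python3 E.py
```

```text
32.9
```

View pics/w9.png

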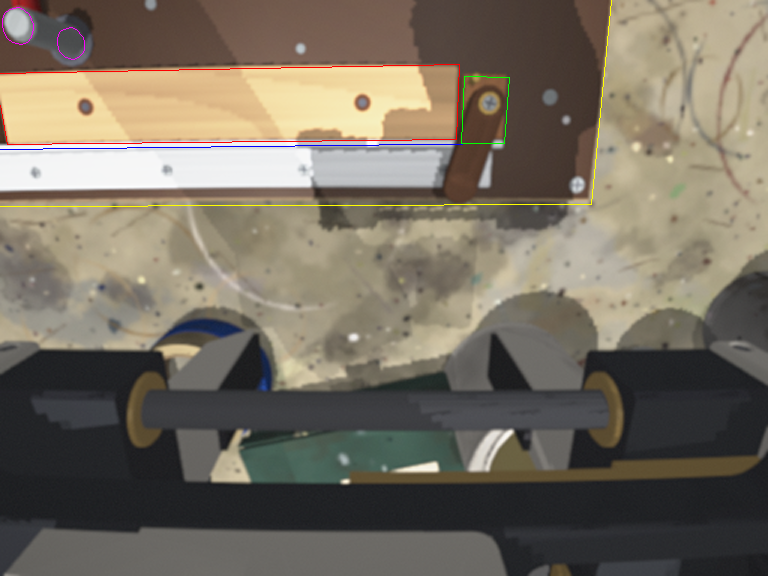

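View pics/side9.png

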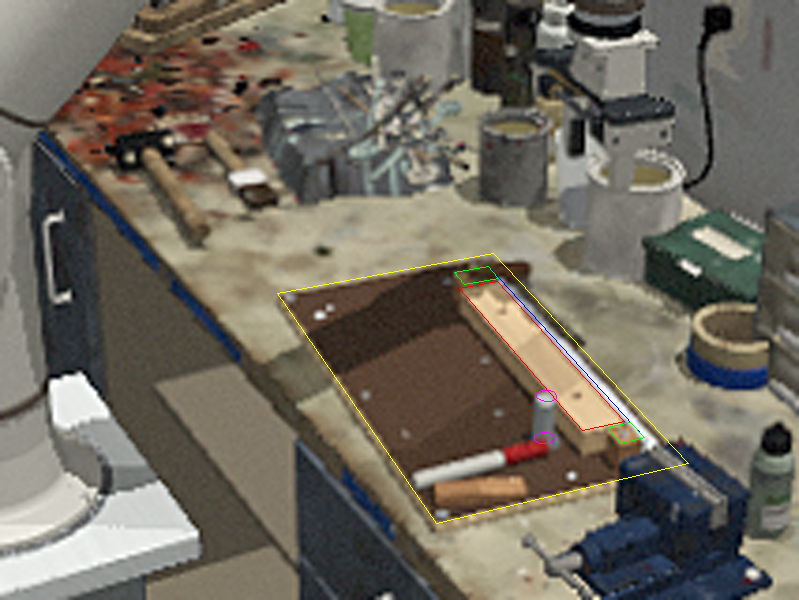

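Run:
```python
from h import *
import pickle
c=pickle.load(open("w9.pkl","rb"));j=np.load("j.npy")
pr=lambda L:((proj(c,w(j,np.array(L)/1e3))+.5)*1.5-.5).round(1)
print(pr([[69,169,55.5]]))
for dx in(0,-1.5,-3):
  print(dx,pr([[69+dx,169,55.5]]))
for f in (0,.1,.2,.3,.4): print(f,pr([[69+63*np.cos(f),169-63*np.sin(f),55.5],[69+52*np.cos(f),169-52*np.sin(f),55.5]]))
im=c["color"][:,:,::-1][20:150,0:360];cv2.imwrite("pics/w9z.png",cv2.resize(im,(800,289),interpolation=cv2.INTER_CUBIC))
im=c["color"][:,:,::-1][30:150,240:400];cv2.imwrite("pics/w9y.png",cv2.resize(im,(800,600),interpolation=cv2.INTER_CUBIC))
```

```text
[[490.2 106.4]]
0 [[490.2 106.4]]
-1.5 [[490.3 103.8]]
-3 [[490.5 101.1]]
0 [[483.5 210.8]
 [484.7 193.4]]
0.1 [[473.7 210.3]
 [476.5 192.9]]
0.2 [[464.1 208.7]
 [468.5 191.6]]
0.3 [[454.7 206.2]
 [460.7 189.5]]
0.4 [[445.6 202.8]
 [453.1 186.6]]
```

View pics/w9z.png

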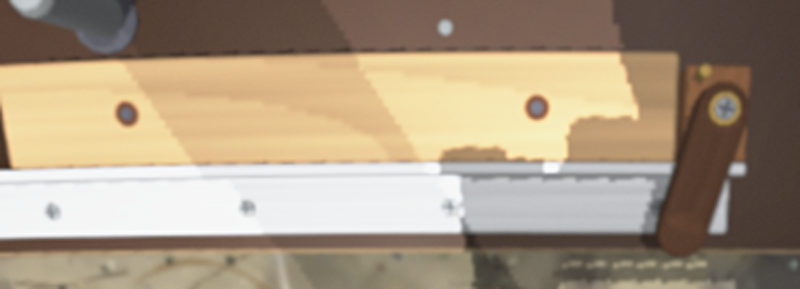

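View pics/w9y.png

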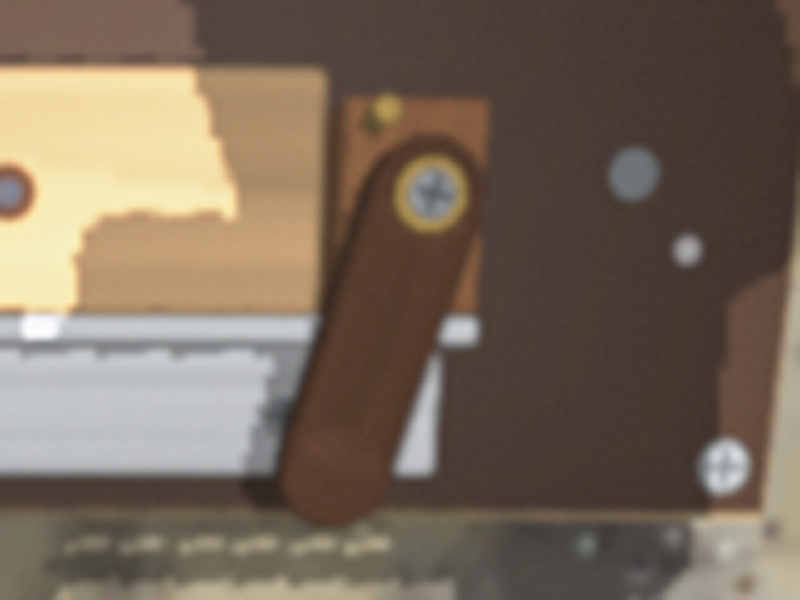

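The batten lies flush on the fence between the blocks, and the button stands at about 0.27 rad. Now I'll sweep the button round with closed fingers, with the tips just above the fence top.

```bash
cat > F.py <<'E'
from h import *
from bench import arm,vision,telemetry,solve_ik
import pickle
j=np.load("j.npy");q=quat(j[2]+np.pi/2)
pv=np.array([.067,.1695]);Zb=.035
def P(f,gap=0,z=Zb,r=.040):
    d=np.array([np.cos(f),-np.sin(f)]);n=np.array([-np.sin(f),-np.cos(f)])
    h=.019*abs(np.cos(f))+.0097*abs(np.sin(f))
    t=pv+r*d-n*(.011+h+gap);p=rel(j,[*t,0]);return [p[0],p[1],z]
for f in (.27,.9,1.6): print(solve_ik(P(f,.01),q) is not None)
arm.set_gripper(0.0)
arm.move_to(P(.27,.015,.09),q)
arm.move_straight(P(.27,.015),velocity=.15)
arm.dwell(.1);print(telemetry.get_ft_force(),telemetry.get_clock(),telemetry.get_grip_width())
for f in np.r_[.27,np.linspace(.42,1.55,8),1.61]:
    h=arm.move_straight(P(f),velocity=.08,until_force=8)
    if h: print("hit",f,telemetry.get_ft_force());break
print(telemetry.get_ft_force())
if not h:
    h=arm.move_straight(P(1.70),velocity=.03,until_force=4);print("stop",h,telemetry.get_ft_force())
p=telemetry.get_tool_pos();print(inv(j,[*p[:2],0]),inv(j,[*P(1.6)[:2],0]))
c=vision.camera("side");draw(c,j,None,(150,120,363,280),3.75,f"pics/side10.png")
c=vision.camera("wrist");draw(c,j,None,(0,0,512,384),1.5,"pics/w10.png")
print(telemetry.get_clock())
E
python3 F.py
```

```text
True
True
True
[0.57868695 0.18040051 0.19426488] 35.5583 0.0004536902615526952
[ 4.58320937  1.22257151 -1.698938  ]
stop False [ 8.56419193  1.5460443  -3.57408902]
[0.08854077 0.12901183 0.11416056] [0.08707361 0.12889655 0.11416056]
38.6167
```

View pics/w10.png

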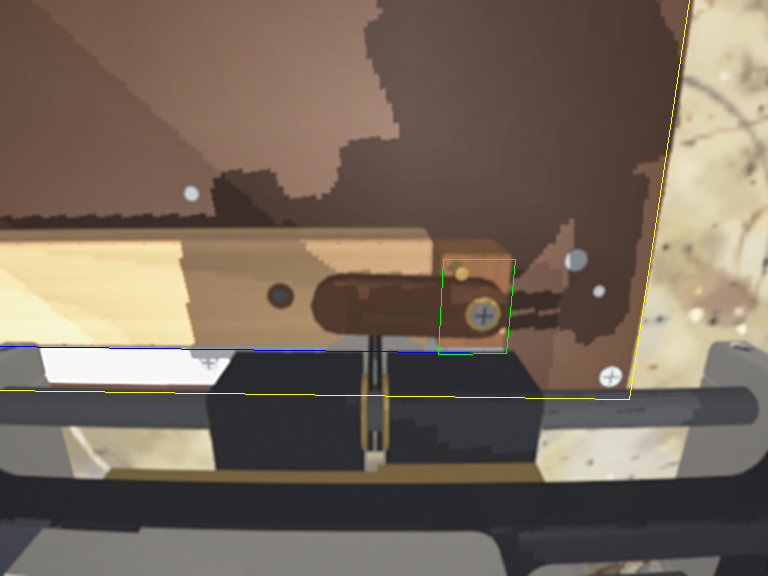

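View pics/side10.png

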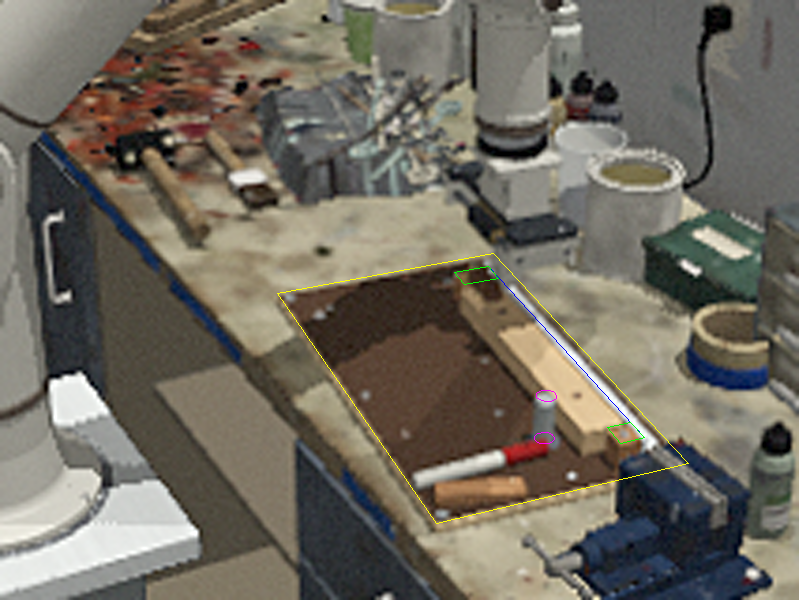

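The button meets the pin: the force rose to 8.6 N. Next I'll retreat straight back, then up, and check.

```bash
cat > G.py <<'E'
from h import *
from bench import arm,vision,telemetry
j=np.load("j.npy");q=quat(j[2]+np.pi/2)
p=rel(j,[.11,.129,0]);arm.move_straight([p[0],p[1],.035],velocity=.1)
arm.move_straight([p[0],p[1],.17],velocity=.2)
p=rel(j,[.16,.05,0]);arm.move_to([p[0],p[1],.26],q)
arm.dwell(.3)
H=rel(j,[.065,.002,0])
c=vision.camera("wrist");draw(c,j,None,(0,0,512,384),1.5,"pics/w11.png")
im=c["color"][:,:,::-1][0:180,20:420];cv2.imwrite("pics/w11z.png",cv2.resize(im,(800,360),interpolation=cv2.INTER_CUBIC))
c=vision.camera("side");draw(c,j,H,(150,120,363,280),3.75,"pics/side11.png")
print(telemetry.get_clock(),telemetry.get_ft_force())
E
python3 G.py
```

```text
40.825 [-0.05166666 -0.48057891 -0.16867735]
```

View pics/w11z.png

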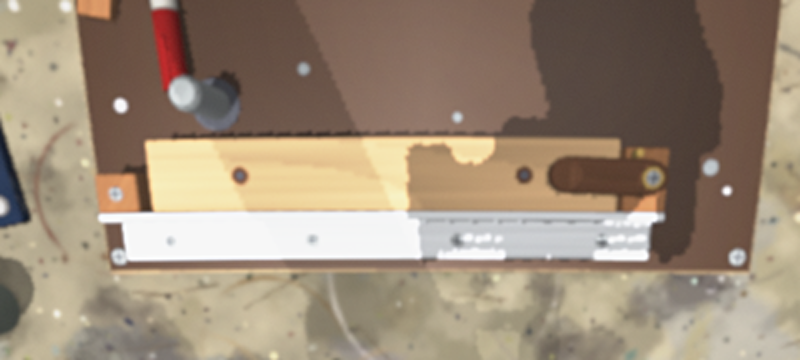

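View pics/side11.png

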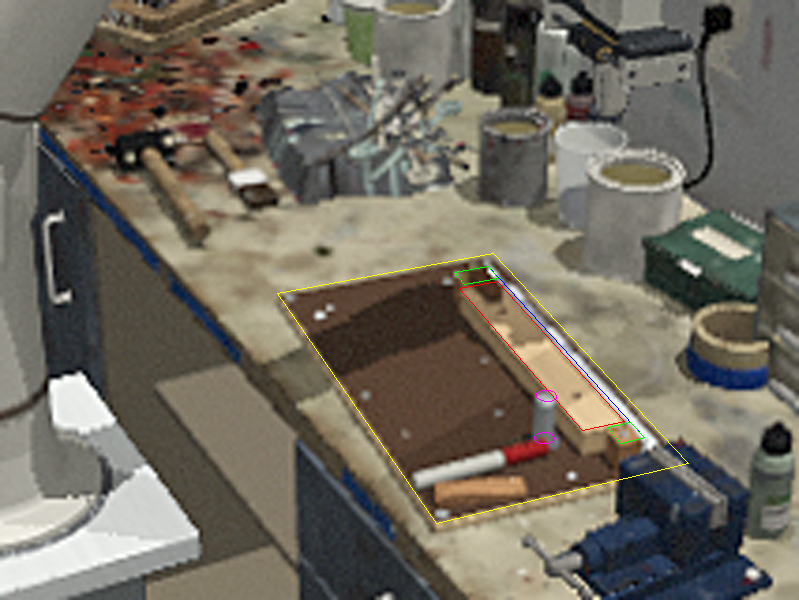

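The batten's back edge meets the fence along its whole length, from zoomed (150,212) to (620,212). The button, from (555,175) to (655,178), lies over its left end against the pin. The marker and wedge haven't moved, and the hand is clear.

```bash
python3 -c "
from bench import workorder,telemetry
workorder.job_done();print(telemetry.get_clock())"
```

```text
the job is handed in; nothing more can be done
the job is handed in; nothing more can be done
```

The batten is in the jig, the turn button is round against its stop pin, and the job was handed in at about 41 s of the 72 s allowed.

**How it was loaded:** I pushed the batten forward and angled it with both fingertips on its front face, then pushed on its left end to slide the right end in behind the post. I then swung the left end in until it pressed on the fence, and swept the button round with the fingers closed. The batten was never gripped or lifted.

**Last checks:**
- **Batten:** in the wrist picture it lies flush along the fence between the two blocks.
- **Button:** it lies over the batten's left end. The push force rose to about 8.6 N at the pin, which shows it met the stop. The 4 N force stop did not trigger on that move, so it ended at its commanded end point.
- **Other things:** the marker, wedge, mallet, brush and bottle look where they were, and the hand is clear.

**What disagreed:**
- **Fingertip height:** the tips stood about 25 mm higher than the TCP reading and tip reach imply. My first push therefore passed over the batten's top without moving it, and I passed over it once more while checking. I then touched the bare board (about 5 N) to measure the offset and corrected for it.
- **Jig position:** the fence and the button's pivot were about 2 mm nearer the robot than my first fit of the jig. I stopped on force at the fence and adjusted the pivot for the button sweep.

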